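# Stow the tins and lock the retaining bar with a ratchet wrench

## Robot

A 6-joint arm with a two-finger parallel gripper is mounted at the origin on a cart in front of the work surface, level with it; the furniture and walls round the work are solid. World frame = base frame: x ahead of the robot, y to its left, z up, the work surface at z = 0. Lengths are in m, angles in rad, forces in N, time in s.
With the tool pointing down it reaches from about 0.35 to 0.725 m from the base axis. Payload 6 kg.
Tool frame: the origin (TCP) lies at the very end of the fingers, on their centre line; the grasp point (between the pads) lies 19 mm behind it; z points along the fingers, y is the line along which they close (so a half turn about z gives the same grasp; the last joint's range is limited). The gripper opens to 85 mm and grips with 20 to 120 N. Pads are 22 mm wide; open, the fingers measure 114 mm over their backs; the gripper's body (76 mm by 85 mm) begins 54 mm behind the grasp point. The pads swing forward as they close: fully open they stand 13 mm farther back than shut.
Start: joints at [1.461, 0.04, 0.085, 0, -1.615, -0.334], TCP at [0.258, 0.542, 0.197] pointing down, gripper open.
Joint ranges: [-2.56, 2.56], [-1.29, 2.01], [-1.08, 1.49], [-3.29, 1.98], [-2.81, -0.18], [-2.99, 2.99]. Speed limits (rad/s): [2.57, 2.57, 3.01, 3.14, 3.14, 3.14].

## Interface

Orientations are given as a 3x3 rotation matrix whose columns are the frame's x, y, z axes.
In Python, from plant import arm gives the robot as it stands. Calls block until the motion is done:
- arm.movep(position, orientation): joint-space move of the TCP to a pose.
- arm.move_l(position, attitude=None, feed=0.15, guard=None): straight line of the TCP; attitude=None keeps the orientation; feed is the mean speed in m/s. With guard (N) it stops when the force on the tool has changed by that much, and returns True; else False.
- arm.move_joints(angles): joint-space move.
- arm.command_gripper(opening): finger opening in m; the grip force is fixed at half the most; returns when the fingers have stopped.
- arm.wait(seconds).
- arm.solve_ik(position, orientation): joint angles nearest the present ones, or None.
- arm.camera(name): name is "scene" or "side" or "wrist"; returns a dict with "frame" (400x640x3 uint8, red, green, blue), "mtx" (3x3 intrinsics, pixels), "R" (3x3) and "t" (3): a world point X has camera coordinates R X + t. Camera axes: x right, y down, z forward; pixel columns grow to the right and rows downward; lengths in m; the calibration is good to about 2 mm. A picture is of the moment at which its call begins. There is no depth.
A pose or a line that the arm cannot do raises arm.IKError and nothing moves.
- arm.hand_in(): hands the job in; it is judged then, once.
Readings, each from a call of its own:
- arm.read_clock(): time.
- arm.read_joint_pos(): joint angles.
- arm.read_dq(): joint speeds.
- arm.read_effort(): joint torques, N m.
- arm.read_ee_pos(): TCP position.
- arm.read_ee_rot(): TCP orientation.
- arm.read_ft_force(): force on the tool from outside, world axes, zero at the start.
- arm.read_moment(): the same for the moment, N m.
- arm.read_gripper_width(): finger opening in m.
- arm.read_gripper_force(): force on a finger pad.
Only numpy, scipy, OpenCV 4.12 (cv2) and the standard library are available. Lean on these libraries where they do the work, as an engineer would, in place of code of your own. Each camera call takes 0.05 s, during which the arm holds its last target. There are 200 camera calls.

## Task

Make the tins safe for moving the range: slide every small tin standing loose in front of the steel stowing rack into the rack's bay without lifting it, then swing the red bar round on its pin until it closes the bay and rests on the end of the far wall. Then set the ratchet wrench on the brass nut on the bar's pin and swing it back and forth, clockwise to tighten, until the nut comes to its stop, turning the nut only with the wrench, and lay the wrench flat back on its blue pad. Leave the teaspoon, sardine tin and candle glass where they are.

Things in the scene. Friction and masses are not known exactly. Their poses are not given: they have to be found in the camera images.
- tin_1_mid (a point): Small round food tin, 58 mm in diameter, 72 mm tall, 0.18 kg; the point is its centre, 36 mm above its underside. One of two or three like it; an absent one reads None.
- tin_2_mid (a point): Small round food tin, 58 mm in diameter, 72 mm tall, 0.18 kg; the point is its centre, 36 mm above its underside. One of two or three like it; an absent one reads None.
- tin_3_mid (a point): Small round food tin, 58 mm in diameter, 72 mm tall, 0.18 kg; the point is its centre, 36 mm above its underside. One of two or three like it; an absent one reads None.
- rack: Fixed steel stowing rack, 42 mm tall. Origin: on the range top at the bay's inner corner; x roughly away from the robot. Bay: x 0 to 215, y -72 to 0 mm. Walls 12 mm thick: rail along its y = 0 side, front wall (40 mm long) at x = 0, far wall (72 mm long) at x = 215 mm; the y = -72 side is open until the red bar closes it.
- bay (a point): Middle of the bay's floor (rack x = 107.5, y = -32 mm), same axes as the rack. Up to three tins stand side by side along x, centres best at x = -69, 0 and +69 mm, y = 0 from here.
- pin (a point): Axis of the fixed pivot pin of bar and nut at the level of the range top; it lies at x = -24, y = -87 mm of the rack frame. The pin and nut reach 75 mm high.
- bar (a joint): Angle of the red retaining bar about the pin, rad. 0: closed, the bar lies along the rack's x across the open side and touches the end of the far wall; grows as it opens, clockwise from above (1.5 to 1.75 at the start, bar pointing roughly to the rack's -y; end stop 1.95). Friction 0.25 N m; it stays where it is left.
- bar_push (a point): A point on the bar's centre line 180 mm from the pin, half-way up. The bar is 28 mm wide, 20 mm tall (12 to 32 mm above the range top), and reaches to 263 mm from the pin; to close it, push its side that faces clockwise of it (the robot's side when it is open).
- nut (a joint): Angle of the brass ratchet nut about the pin, rad; grows as it turns clockwise seen from above. 0 to 0.9 at the start, hard stop (tight) at 5.4. Friction 0.28 N m: it stays where it is left. At the stop the white pointer on its top points along the rack's -x, at the red mark on the rack's foot.
- nut_top (a point): Top of the nut's pilot, on the pin's axis, 75 mm above the range top. The nut has 16 saw teeth (48 mm over the tips, 36 to 52 mm above the range top), above them a shoulder at 53 mm and a round pilot 27 mm in diameter that tapers to 10 mm over its last 9 mm.
- wrench_grip (a point): Grip of the loose ratchet wrench: centre of its black handle (22 mm wide, 20 mm tall, 125 mm long), 125 mm from the head's axis, 22 mm above the wrench's underside. Frame axes: x from handle to head, z up. 0.27 kg; centre of mass about 75 mm from the head's axis.
- wrench_head (a point): Centre of the wrench head's underside, same axes as the grip. The head is a ring, 70 mm outside, 27 mm tall; the 32 mm hole in its top plate (17 to 27 mm above the underside) drops over the nut's pilot with 2.5 mm play all round. Seated, the underside is 36 mm above the range top.
- pawl: Spring pawl (1 to 2 N) inside the wrench head. Turning the wrench clockwise from above it catches the nut's teeth (0.39 rad apart) and turns the nut; turning back it slips over them; then up to 0.39 rad of the next stroke is idle. With the bay shut the handle may point anywhere from -30 to -115 deg about z from the rack's x axis.
- pad: Fixed flat blue pad, 270 (its x) by 100 (its y) by 4 mm; origin at the centre of its underside. The wrench lies on it at the start, its handle along the pad's -x.
- sardine_tin: Bystander: flat tin 63 x 105 x 26 mm, origin under its centre. Leave alone.
- teaspoon: Bystander: steel teaspoon, 139 x 30 x 10 mm, lying flat. Leave alone.
- candle_jar: Bystander: candle in a glass, 76 mm in diameter, 90 mm tall. Leave alone.

How it is judged:
On the way, in this order (a step that is already met when the one before it is completed fails the run):
1. every tin stands in the rack's bay while the bar is still open (x of tin_1_mid in the frame of rack between 0.015 and 0.2 m and y of tin_1_mid in the frame of rack between -0.05 and 0 m and angle between each of tin_1_mid, tin_2_mid, tin_3_mid's own z axis and vertical below 0.2 rad and x of tin_2_mid in the frame of rack between 0.015 and 0.2 m and y of tin_2_mid in the frame of rack between -0.05 and 0 m and x of tin_3_mid in the frame of rack between 0.015 and 0.2 m and y of tin_3_mid in the frame of rack between -0.05 and 0 m and value of joint bar above 0.25 rad), for 0.2 s.
2. the bar is swung round until it closes the bay (value of joint bar below 0.07 rad), for 0.2 s.
3. the wrench sits on the nut and the nut is turned clockwise to its stop (value of joint nut above 5.3 rad and value of joint bar below 0.07 rad and horizontal distance between wrench_head and pin below 0.012 m), for 0.1 s.
At the end, for the whole second after the job is handed in: Every tin present stands upright in the bay (centre 15 to 200 mm along it, within 60 mm of the rail), the bar is within 0.07 rad of closed, the nut within 0.1 rad of its stop, and the wrench lies flat and still on the pad (grip centre over it, head centre within 15 mm of its edge) (x of tin_1_mid in the frame of rack between 0.015 and 0.2 m and y of tin_1_mid in the frame of rack between -0.06 and 0 m and angle between each of tin_1_mid, tin_2_mid, tin_3_mid, wrench_grip's own z axis and vertical below 0.2 rad and x of tin_2_mid in the frame of rack between 0.015 and 0.2 m and y of tin_2_mid in the frame of rack between -0.06 and 0 m and x of tin_3_mid in the frame of rack between 0.015 and 0.2 m and y of tin_3_mid in the frame of rack between -0.06 and 0 m and value of joint bar below 0.07 rad and value of joint nut above 5.3 rad and x of wrench_grip in the frame of pad between -0.12 and 0.12 m and y of wrench_grip in the frame of pad between -0.05 and 0.05 m and height (world z) of wrench_grip below 0.036 m and linear speed of wrench below 0.03 m/s and x of wrench_head in the frame of pad between -0.15 and 0.15 m and y of wrench_head in the frame of pad between -0.065 and 0.065 m); the robot touches nothing.
It fails at once if a tin is lifted off the range top (height (world z) of any of tin_1_mid, tin_2_mid, tin_3_mid above 0.075 m).
It fails at once if the nut is turned with the fingers (contact force between the fingers and nut above 3 N).
It fails at once if a bystander is knocked more than 30 mm aside (distance of any of sardine_tin, teaspoon, candle_jar from where it was at the start of the episode above 0.03 m).
Of tin_1, tin_2, tin_3 only 2 to 3 are there at a start; the rules pass over those that are not, and their reading is None.
At some moment in a run one of tin_1, tin_2, tin_3 may be knocked a few centimetres aside while the robot is not near it.
It also fails if it takes over 192 s, if anything falls off the work surface, if the arm or the gripper's body presses on something with over 40 N, if the wrist force passes 120 N, or if a joint passes its speed limit or range.

## Working session

There is one attempt and no reset: what is moved stays moved. The work goes in short steps, each a Python script; the robot and the scene stay as the last script left them, time stands still between calls to the robot, and variables do not carry over. Pictures are saved under pics/ and viewed, at most 14 in all, crops included, and the job is handed in when it is done.

```bash
ls; mkdir -p pics; python3 - <<'E'
from plant import arm
import cv2
for n in ("scene","side"):
    c=arm.camera(n); cv2.imwrite(f"pics/{n}0.png",cv2.cvtColor(c["frame"],cv2.COLOR_RGB2BGR)); print(n,c["mtx"].tolist(),c["R"].round(3).tolist(),c["t"].round(3).tolist(), (-c["R"].T@c["t"]).round(3))
print(arm.read_clock())
E
```

```text
pics
scene [[373.5756341682158, 0.0, 329.2446156855307], [0.0, 373.5756341682158, 203.82195469179806], [0.0, 0.0, 1.0]] [[0.768, -0.641, -0.009], [-0.494, -0.583, -0.645], [0.408, 0.5, -0.764]] [-0.507, 0.328, 0.694] [ 0.268 -0.481  0.737]
side [[376.88405614489653, 0.0, 319.7689352922221], [0.0, 376.88405614489653, 198.25450464559157], [0.0, 0.0, 1.0]] [[-0.999, -0.044, 0.002], [-0.03, 0.64, -0.767], [0.033, -0.767, -0.641]] [0.6, 0.122, 1.002] [0.571 0.717 0.735]
0.1
```

View pics/scene0.png

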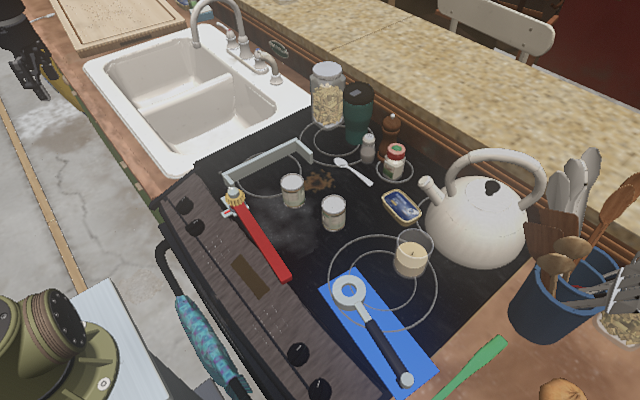

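View pics/side0.png

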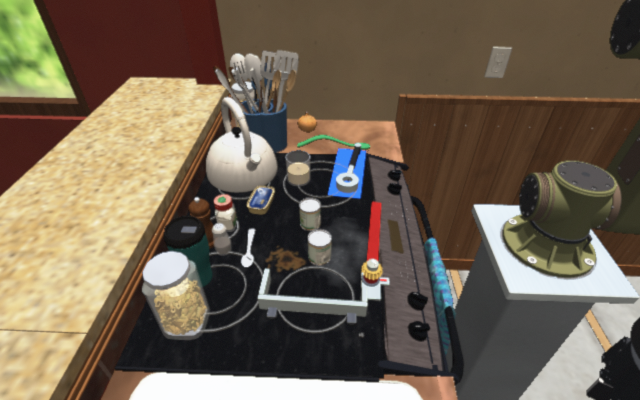

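The scene view shows two tins, at about (292,190) and (333,212). The rack is at about (225–312,140–205), the nut at (233,195), the bar runs to (287,278), and the wrench lies on the blue pad at (350,290) to (406,380). I'll enlarge both views to get accurate pixels.

```bash
python3 - <<'E'
import cv2, numpy as np
def crop(src,x0,y0,w,h,k,out):
    a=cv2.imread(src)[y0:y0+h,x0:x0+w]; a=cv2.resize(a,None,fx=k,fy=k,interpolation=cv2.INTER_CUBIC)
    for i in range(0,w,20):
        cv2.line(a,(i*k,0),(i*k,6),(0,255,255),1); cv2.putText(a,str(x0+i),(i*k,16),0,.35,(0,255,255),1)
    for j in range(0,h,20):
        cv2.line(a,(0,j*k),(6,j*k),(0,255,255),1); cv2.putText(a,str(y0+j),(8,j*k+4),0,.35,(0,255,255),1)
    cv2.imwrite(out,a)
crop("pics/scene0.png",200,130,160,120,5,"pics/c1.png")
crop("pics/scene0.png",300,240,150,150,4,"pics/c2.png")
crop("pics/side0.png",240,190,160,120,5,"pics/c3.png")
E
```

```text
(no output)
```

View pics/c1.png

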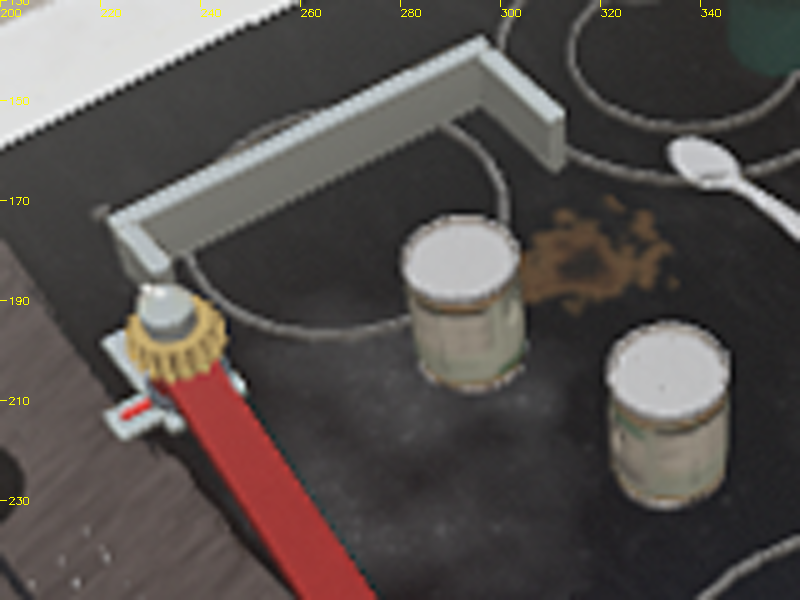

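View pics/c2.png

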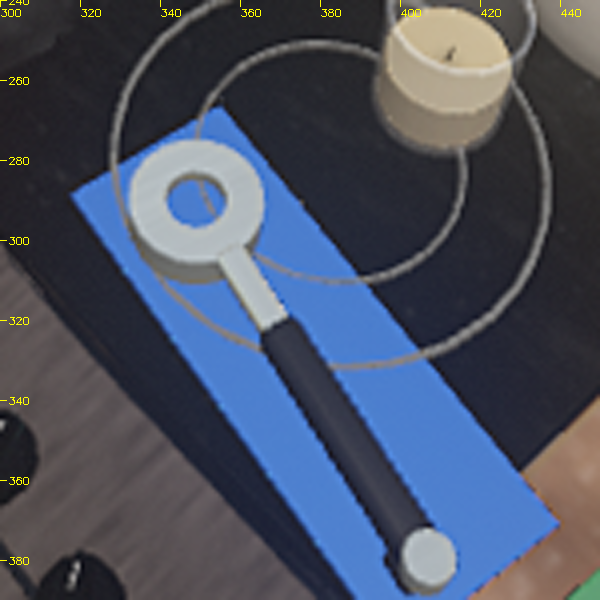

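View pics/c3.png

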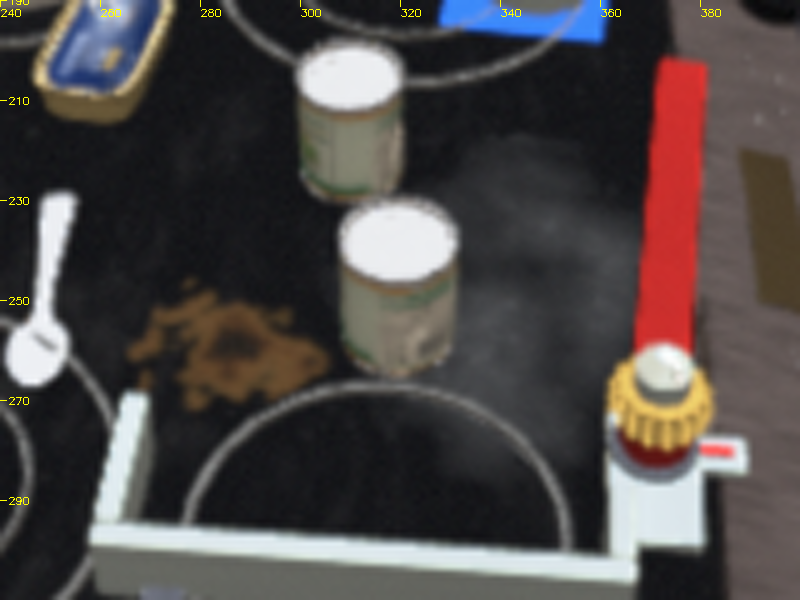

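The crops give these pixels:
- **Tin lids, scene:** (292.2,181.4) and (333.8,204.2).
- **Tin lids, side:** (319.8,238.2) and (310.0,205.2).
- **Nut top:** scene (232.5,188), side (372.5,261).
- **Wrench hole:** scene (349.2,290).
- **Wrench handle end:** scene (407,379).

```bash
cat > h.py <<'E'
from plant import arm
import numpy as np, cv2
from scipy.optimize import least_squares
def proj(c,X):
    p=c["mtx"]@(c["R"]@np.asarray(X,float)+c["t"]); return p[:2]/p[2]
def ray(c,uv,z):
    d=c["R"].T@np.linalg.inv(c["mtx"])@[uv[0],uv[1],1.]; o=-c["R"].T@c["t"]
    return o+d*(z-o[2])/d[2]
def fitz(obs,z):
    "xy at height z from [(cam,uv)]"
    return least_squares(lambda q:np.concatenate([proj(c,[q[0],q[1],z])-uv for c,uv in obs]),[.5,0]).x
E
python3 - <<'E'
from h import *
S=arm.camera("scene");D=arm.camera("side")
obs=[(S,(221.5,173.7),(-12,12,42)),(S,(295.5,138),(227,12,42)),(S,(312,153.8),(227,-72,42)),(D,(264.5,269),(227,-72,42)),(D,(269,268.7),(215,-72,42)),
(D,(258,298),(227,12,42)),(D,(367,305.5),(-12,12,42)),(S,(232.5,188),(-24,-87,75)),(D,(372.6,261),(-24,-87,75))]
def T(q,p): c,s=np.cos(q[2]),np.sin(q[2]); p=np.array(p)/1000; return [q[0]+c*p[0]-s*p[1],q[1]+s*p[0]+c*p[1],p[2]]
r=least_squares(lambda q:np.concatenate([proj(c,T(q,p))-uv for c,uv,p in obs]),[.4,.2,0])
print("rack",r.x,r.fun.reshape(-1,2).round(1).tolist()); q=r.x
for n,a,b in (("A",(292.2,181.4),(319.8,238.2)),("B",(333.8,204.2),(310,205.2))):
    w=fitz([(S,a),(D,b)],.072); d=w-q[:2]; c,s=np.cos(q[2]),np.sin(q[2])
    print(n,w,ray(S,a,.072)[:2],ray(D,b,.072)[:2],"rack:",[c*d[0]+s*d[1],-s*d[0]+c*d[1]])
pin=np.array(T(q,(-24,-87,0)));print("pin",pin, "pin by nut", fitz([(S,(232.5,188)),(D,(372.6,261))],.075))
t=fitz([(S,(286,278.5)),(D,(376.5,202))],.032);v=t-pin[:2];print("bartip",t,np.hypot(*v),"bar",q[2]-np.arctan2(v[1],v[0]))
h=ray(S,(349.2,290),.031);e=ray(S,(407,379.3),.036);v=h-e;print("hole",h,ray(D,(347,182.5),.031),"end",e,"yaw",np.arctan2(v[1],v[0]),np.hypot(*v[:2]))
print("pad",[ray(S,p,.004)[:2].round(3).tolist() for p in((318,288),(355,267),(440,370.5))])
for n,p in(("jar",(404,285)),("sard",(402,207)),("spoon",(371,186))):print(n,ray(S,p,0)[:2])
E
```

```text
rack [ 0.50009294  0.22779352 -0.03257611] [[-1.3, -0.7], [-0.4, -1.8], [0.4, -2.2], [-0.2, -1.3], [0.4, -0.7], [-0.9, -0.2], [0.3, -0.4], [-0.9, 0.4], [0.3, -1.1]]
A [0.59907298 0.07135584] [0.59993156 0.06817467] [0.59755576 0.07570984] rack: [np.float64(0.10402275345479407), np.float64(-0.1531308708449862)]
B [ 0.63030878 -0.05137361] [ 0.63046799 -0.05376426] [ 0.62921355 -0.04552913] rack: [np.float64(0.13923932141425538), np.float64(-0.27477784036867803)]
pin [0.47327205 0.14162137 0.        ] pin by nut [0.47490016 0.14321578]
bartip [ 0.44234324 -0.11825777] 0.261713121310849 bar 1.6566753517317014
hole [ 0.52699631 -0.22496131  0.031     ] [ 0.52630278 -0.20395079  0.031     ] end [ 0.48814798 -0.42004613  0.036     ] yaw 1.37423205596278 0.1989152612801094
pad [[0.489, -0.168], [0.585, -0.181], [0.557, -0.446]]
jar [ 0.63744337 -0.28167317]
sard [ 0.79657081 -0.12743066]
spoon [ 0.78719961 -0.02339723]
```

```bash
cat >> h.py <<'E'
Q=np.array([.5005,.2278,-.0326])
def W(x,y,z):
    "rack frame (m) -> world"
    c,s=np.cos(Q[2]),np.sin(Q[2]); return np.array([Q[0]+c*x-s*y,Q[1]+s*x+c*y,z])
def RF(w):
    c,s=np.cos(Q[2]),np.sin(Q[2]); d=np.asarray(w)[:2]-Q[:2]; return np.array([c*d[0]+s*d[1],-s*d[0]+c*d[1]])
def down(a):
    "tool down, closing axis y at world angle a"
    c,s=np.cos(a),np.sin(a); return np.array([[s,c,0],[-c,s,0],[0,0,-1.]])
def lids():
    "tin lids in the scene view: world xy at z=.072 and area"
    c=arm.camera("scene"); f=c["frame"]; cv2.imwrite(f"pics/s{arm.read_clock():.0f}.png",f[:,:,::-1])
    m=((f.min(2)>165)).astype(np.uint8); n,l,st,ce=cv2.connectedComponentsWithStats(m)
    return [(ce[i].round(1).tolist(),ray(c,ce[i],.072)[:2].round(4).tolist(),int(st[i,4])) for i in range(1,n) if 120<st[i,4]<700 and 200<ce[i][0]<420 and 120<ce[i][1]<260]
def slide(src,dst,z=.045):
    R=down(Q[2]); a=RF(src)
    arm.command_gripper(.085)
    arm.movep(W(*a,.16),R); arm.move_l(W(*a,z),feed=.12)
    arm.command_gripper(.03); print("grip",arm.read_gripper_width(),arm.read_gripper_force())
    arm.move_l(W(*dst,z),feed=.1); print("ft",arm.read_ft_force().round(1) if hasattr(arm.read_ft_force(),'round') else arm.read_ft_force())
    arm.command_gripper(.068); arm.move_l(W(*dst,.17),feed=.2); print("t",arm.read_clock())
E
python3 - <<'E'
from h import *
print(lids())
R=down(Q[2])
for p in [W(.104,-.153,.16),W(.06,-.036,.045),W(.155,-.036,.045),W(.139,-.275,.16)]:
    j=arm.solve_ik(p,R); print(None if j is None else np.round(j,2))
slide([.599,.0713],(.06,-.036))
print(lids())
E
```

```text
[([262.9, 157.6], [0.5924, 0.187], 326), ([352.1, 170.1], [0.7383, 0.0021], 193), ([291.5, 181.8], [0.5979, 0.0682], 241), ([333.2, 204.4], [0.629, -0.0532], 292)]Traceback (most recent call last):
  File "<stdin>", line 5, in <module>
  File "scipy/spatial/transform/_rotation.pyx", line 1143, in scipy.spatial.transform._rotation.Rotation.from_matrix
ValueError: Non-positive determinant (left-handed or null coordinate frame) in rotation matrix 0: [[-0.03259423  0.99946867  0.        ]
 [-0.99946867 -0.03259423  0.        ]
 [ 0.          0.         -1.        ]].
```

```bash
sed -i 's/\[\[s,c,0\],\[-c,s,0\]/[[-s,c,0],[c,s,0]/' h.py
python3 - <<'E'
from h import *
R=down(Q[2])
for p in [W(.104,-.153,.16),W(.06,-.036,.045),W(.155,-.036,.045),W(.139,-.275,.16)]:
    j=arm.solve_ik(p,R); print(None if j is None else np.round(j,2))
slide([.599,.0713],(.06,-.036))
print(lids())
E
```

```text
[ 0.45  0.05  0.03  0.   -1.55  2.66]
[ 0.67  0.05 -0.18  0.   -1.34  2.44]
[ 0.57  0.28  0.08  0.   -1.37  2.54]
[ 0.23  0.13  0.11  0.   -1.55  2.87]
grip 0.029890446154993856 0.0
ft [ 0.  -0.7  0.2]
t 7.3083
[([262.8, 157.7], [0.5919, 0.1867], 339), ([352.1, 170.1], [0.7383, 0.0019], 196), ([291.5, 181.9], [0.5977, 0.068], 244), ([333.2, 204.4], [0.6291, -0.0534], 295)]
```

```bash
python3 - <<'E'
from h import *
a=RF([.599,.0713])
R=down(Q[2])
arm.command_gripper(.085)
arm.movep(W(*a,.16),R); arm.move_l(W(*a,.045),feed=.12)
print(arm.read_ee_pos(),W(*a,.045),arm.read_ee_rot())
c=arm.camera("scene"); f=c["frame"][60:260,160:420,::-1]; g=arm.camera("side")["frame"][130:330,210:470,::-1]
cv2.imwrite("pics/g1.png",cv2.resize(np.vstack([f,g]),None,fx=1.5,fy=1.5))
E
```

```text
[0.59965579 0.07151592 0.04614282] [0.599  0.0713 0.045 ] [[ 3.24275820e-02  9.99472600e-01  1.72437679e-03]
 [ 9.99473990e-01 -3.24282947e-02  3.86946456e-04]
 [ 4.42660979e-04  1.71092201e-03 -9.99998438e-01]]
```

View pics/g1.png

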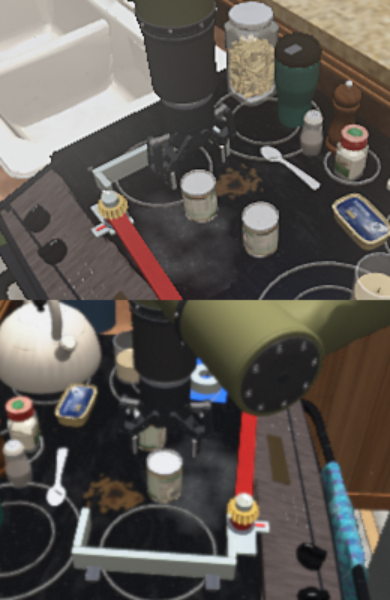

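```bash
python3 - <<'E'
from h import *
c=arm.camera("scene"); d=arm.camera("side")
for k in (c,d): print(proj(k,arm.read_ee_pos()),proj(k,arm.read_ee_pos()+[0,0,.019]),proj(k,arm.read_ee_pos()+[.05,0,.02]),proj(k,arm.read_ee_pos()+[-.05,0,.02]))
f=c["frame"][110:220,230:350,::-1]; g=d["frame"][170:280,260:380,::-1]
cv2.imwrite("pics/g2.png",cv2.resize(np.hstack([f,g]),None,fx=3.3,fy=3.3,interpolation=cv2.INTER_CUBIC))
E
```

```text
[292.1533124  187.99770914] [291.49811647 182.79673715] [307.46581938 173.19730374] [274.73777438 192.26049685]
[319.11734129 244.30921203] [319.12287107 238.97617754] [298.79946963 238.01753357] [339.51870972 239.36804736]
```

View pics/g2.png

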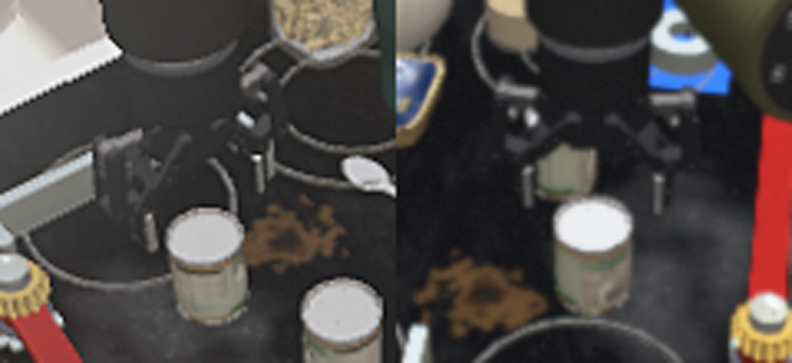

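```bash
python3 - <<'E'
from h import *
R=down(Q[2])
p=arm.read_ee_pos(); arm.move_l([p[0],p[1],.12]); 
arm.movep(W(.107,-.05,.12),R); arm.command_gripper(0.0); arm.move_l(W(.107,-.05,.03),feed=.1,guard=6); print(arm.read_ee_pos(),arm.read_ft_force())
print(arm.move_l(W(.107,-.05,-.05),feed=.03,guard=4),arm.read_ee_pos(),arm.read_ft_force(),arm.read_gripper_width())
arm.move_l(W(.107,-.05,.05)); arm.command_gripper(.085)
arm.move_l(W(.107,-.05,.01),feed=.1,guard=6)
print(arm.move_l(W(.107,-.05,-.06),feed=.03,guard=4),arm.read_ee_pos(),arm.read_ft_force(),arm.read_gripper_width(), arm.read_clock())
arm.move_l(W(.107,-.05,.06))
E
```

```text
[0.60639723 0.17454703 0.03100339] [-0.20197255 -0.02896768  0.35869615]
True [ 0.60582898  0.1742745  -0.03385915] [-1.66316783 -0.15244769  4.37636142] 0.0004529740180668087
True [ 0.60590847  0.17423651 -0.04692951] [-1.35072351 -0.2594431   4.93382328] 0.08499556111179499 18.1417
```

The fingertips really sit about 33 mm higher than the TCP reading says, since touching the top closed reads -0.034. I'll apply that offset to every height and redo the slides.

```bash
sed -i 's/Q\[1\]+s\*x+c\*y,z\])/Q[1]+s*x+c*y,z-.033])/; s/z=.045):/z=.032):/; s/\.16),R); arm.move_l/.12),R); arm.move_l/; s/dst,.17)/dst,.13)/' h.py; sed -n 14,40p h.py
python3 - <<'E'
from h import *
slide([.599,.0713],(.06,-.036))
print(lids())
E
```

```text
"rack frame (m) -> world"
    c,s=np.cos(Q[2]),np.sin(Q[2]); return np.array([Q[0]+c*x-s*y,Q[1]+s*x+c*y,z-.033])
def RF(w):
    c,s=np.cos(Q[2]),np.sin(Q[2]); d=np.asarray(w)[:2]-Q[:2]; return np.array([c*d[0]+s*d[1],-s*d[0]+c*d[1]])
def down(a):
    "tool down, closing axis y at world angle a"
    c,s=np.cos(a),np.sin(a); return np.array([[-s,c,0],[c,s,0],[0,0,-1.]])
def lids():
    "tin lids in the scene view: world xy at z=.072 and area"
    c=arm.camera("scene"); f=c["frame"]; cv2.imwrite(f"pics/s{arm.read_clock():.0f}.png",f[:,:,::-1])
    m=((f.min(2)>165)).astype(np.uint8); n,l,st,ce=cv2.connectedComponentsWithStats(m)
    return [(ce[i].round(1).tolist(),ray(c,ce[i],.072)[:2].round(4).tolist(),int(st[i,4])) for i in range(1,n) if 120<st[i,4]<700 and 200<ce[i][0]<420 and 120<ce[i][1]<260]
def slide(src,dst,z=.032):
    R=down(Q[2]); a=RF(src)
    arm.command_gripper(.085)
    arm.movep(W(*a,.12),R); arm.move_l(W(*a,z),feed=.12)
    arm.command_gripper(.03); print("grip",arm.read_gripper_width(),arm.read_gripper_force())
    arm.move_l(W(*dst,z),feed=.1); print("ft",arm.read_ft_force().round(1) if hasattr(arm.read_ft_force(),'round') else arm.read_ft_force())
    arm.command_gripper(.068); arm.move_l(W(*dst,.13),feed=.2); print("t",arm.read_clock())
grip 0.05637264751180895 64.49050068855286
ft [ 0.7 -2.4  6.5]
t 23.3083
[([243.8, 131.1], [0.6114, 0.3129], 251), ([259.5, 160.0], [0.5804, 0.1849], 503), ([352.2, 170.2], [0.7382, 0.0016], 197), ([333.2, 204.4], [0.6291, -0.0533], 296)]
```

```bash
python3 - <<'E'
from h import *
slide([.630,-.050],(.155,-.036))
R=down(Q[2])
arm.movep(W(.06,-.3,.15),R)
f=arm.camera("scene")["frame"][110:230,200:340,::-1]; g=arm.camera("side")["frame"][190:310,250:390,::-1]
cv2.imwrite("pics/t1.png",cv2.resize(np.hstack([f,g]),None,fx=2.8,fy=2.8,interpolation=cv2.INTER_CUBIC))
E
```

```text
grip 0.05616875136401793 64.48831915855408
ft [-0.4 -5.1  6.6]
t 29.3667
```

View pics/t1.png

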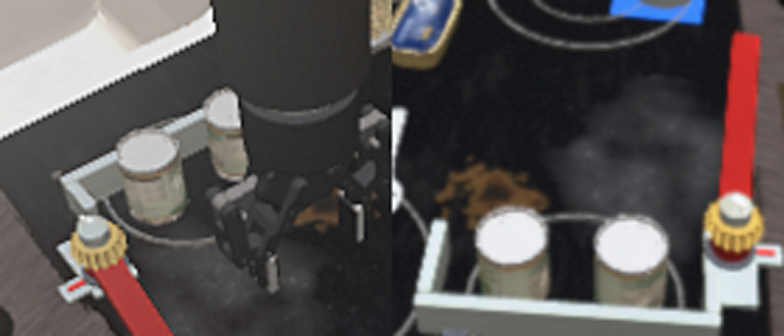

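Both tins stand in the bay; the side view shows their lids at about (293,275) and (335,277). Next I'll swing the bar closed with shut fingers, pushing from the robot's side.

```bash
python3 - <<'E'
from h import *
d=arm.camera("side")
for uv in((292.9,274.6),(335,277.5)): print("tin",RF(ray(d,uv,.068)))
R=down(Q[2]+np.pi); arm.command_gripper(0)
def fp(b,r=.165,off=0): # finger centre: bar angle b, extra offset off to the clockwise side
    return -.024+r*np.cos(b)-off*np.sin(b), -.087-r*np.sin(b)-off*np.cos(b)
z=.016
arm.movep(W(*fp(1.657,off=.047),.12),R)
print(arm.move_l(W(*fp(1.657,off=.047),z),feed=.08,guard=6),arm.read_ee_pos(),arm.read_ft_force())
hit=arm.read_ee_pos()[2]>z-.033+.004
if not hit:
    for b in np.arange(1.65,.2,-.145): arm.move_l(W(*fp(b,off=.029),z),feed=.14)
    print(arm.read_ft_force())
    print(arm.move_l(W(*fp(-.1,off=.02),z),feed=.05,guard=8),RF(arm.read_ee_pos()),arm.read_ft_force())
print(arm.read_clock())
E
```

```text
tin [ 0.15323449 -0.03648957]
tin [ 0.05966816 -0.03576274]
False [ 0.40784836 -0.01653965 -0.01643181] [-0.35455398  0.30643308  0.1241743 ]
[-0.10260733  0.40240149 -0.74828241]
True [ 0.13572747 -0.11180044] [-0.24963395 -2.35243276  1.07807696]
39.8917
```

```bash
python3 - <<'E'
from h import *
R=down(Q[2]+np.pi)
w=RF(arm.read_ee_pos()); arm.move_l(W(w[0],w[1]-.02,.016)); arm.move_l(W(w[0],w[1]-.02,.14),feed=.25)
# go over the wrench: grip estimate; view with wrist camera
arm.command_gripper(.085)
g=np.array([.507,-.34]); arm.movep([.47,-.30,.2],down(1.374-np.pi/2+np.pi))
k=arm.camera("wrist"); print(k["mtx"].tolist(),(-k["R"].T@k["t"]).round(3),arm.read_joint_pos())
a=arm.camera("side")["frame"][140:320,240:400,::-1]; b=k["frame"][:,:,::-1]
a=cv2.resize(a,(356,400),interpolation=cv2.INTER_CUBIC)
cv2.imwrite("pics/w1.png",cv2.resize(np.hstack([a,b]),None,fx=.8,fy=.8)); cv2.imwrite("pics/w1full.png",b)
E
```

```text
[[315.74383751649646, 0.0, 319.13009051730154], [0.0, 315.74383751649646, 195.3746700739417], [0.0, 0.0, 1.0]] [ 0.457 -0.373  0.375] [-2.06410519e-01 -7.14861802e-02 -2.14176919e-02 -2.46617319e-04
 -1.62169288e+00  1.09736372e-02]
```

View pics/w1.png

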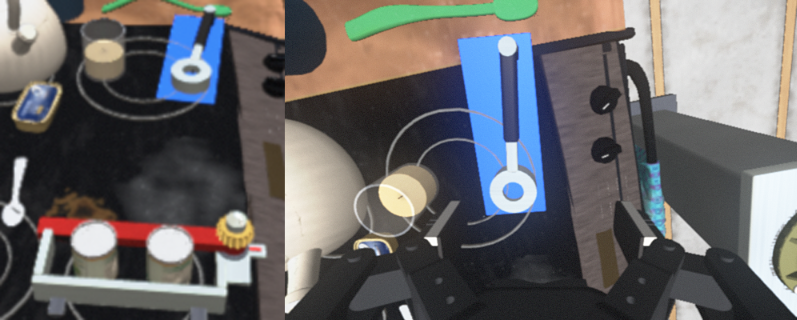

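The bar lies shut against the far wall and the wrench is untouched. In the full wrist frame the hole is at about (285,237) and the handle end at (278,59).

```bash
python3 - <<'E'
from h import *
k=arm.camera("wrist");S=arm.camera("scene");D=arm.camera("side")
h=ray(k,(285.2,237.5),.031);e=ray(k,(277.8,58.7),.036);v=h-e;print(h,e,np.hypot(*v[:2]),np.arctan2(v[1],v[0]))
h2=ray(S,(349.2,290),.031);print(h2,ray(S,(407,379.3),.036),ray(D,(240+192/356*160,140+72/.8/400*180),.031))
hs=least_squares(lambda X:np.concatenate([proj(S,X)-(349.2,290),proj(k,X)-(285.2,237.5)]),[.52,-.22,.03]);print(hs.x,hs.fun)
f=k["frame"][20:280,225:365,::-1]; f=cv2.resize(f,None,fx=2.3,fy=2.3,interpolation=cv2.INTER_CUBIC)
s=S["frame"][255:400,310:450,::-1]; s=cv2.resize(s,None,fx=3,fy=3,interpolation=cv2.INTER_CUBIC)
o=np.zeros((598,322+420,3),np.uint8); o[:598,:322]=f; o[:435,322:]=s; cv2.imwrite("pics/w2.png",o)
E
```

```text
[ 0.52775292 -0.2247227   0.031     ] [ 0.4902139  -0.41662187  0.036     ] 0.19553636435320482 1.3776173115862425
[ 0.52699631 -0.22496131  0.031     ] [ 0.48814798 -0.42004613  0.036     ] [ 0.5900476  -0.21113547  0.031     ]
[ 0.52838074 -0.22341988  0.02768923] [-0.04821    -0.16286421  0.01744207 -0.09803899]
```

View pics/w2.png

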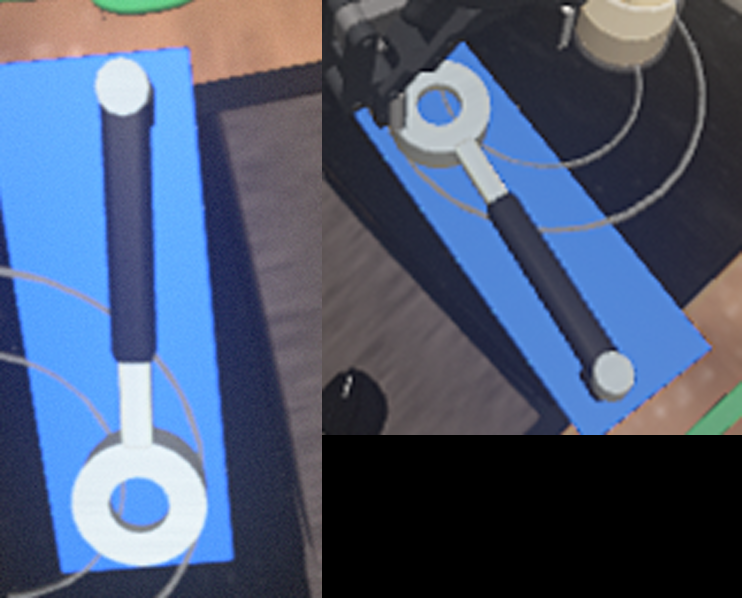

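```bash
cat >> h.py <<'E'
PIN=np.array([.474,.1425]); RG=.112
def pose(phi,head,z):
    "tool pose with handle pointing at world angle phi, head axis at xy, fingertips at true height z"
    u=np.array([np.cos(phi),np.sin(phi)]); p=np.asarray(head)+RG*u
    return [p[0],p[1],z-.033], down(phi+1.765+2.948)
E
python3 - <<'E'
from h import *
phi=1.377-np.pi; H=np.array([.5277,-.2253])
p,R=pose(phi,H,.10); arm.movep(p,R)
p,R=pose(phi,H,.010); print(arm.move_l(p,R,feed=.1,guard=8),arm.read_ee_pos())
arm.command_gripper(.0); print(arm.read_gripper_width(),arm.read_gripper_force())
p,R=pose(phi,H,.115); arm.move_l(p,R,feed=.15); print(arm.read_ft_force(),arm.read_moment(),arm.read_gripper_width())
p,R=pose(phi,PIN,.115); arm.move_l(p,R,feed=.2)
S=arm.camera("scene");D=arm.camera("side")
f=S["frame"][130:250,190:310,::-1]; g=D["frame"][180:300,300:420,::-1]
cv2.imwrite("pics/n1.png",cv2.resize(np.hstack([f,g]),None,fx=3.3,fy=3.3,interpolation=cv2.INTER_CUBIC))
print(arm.read_ee_pos(),p,arm.read_clock())
for c in(S,D): print(proj(c,[*PIN,.075]),proj(c,[*PIN,.110+.027]))
E
```

```text
False [ 0.50675344 -0.33547488 -0.02202631]
0.020326187329082746 60.71796655654907
[-0.38651844 -0.46158375 -4.13396665] [-0.12282817  0.00960059 -0.03338895] 0.020728749064710075
[0.45246233 0.03204236 0.08193856] [np.float64(0.4524304201821987), np.float64(0.03259661867584099), 0.082] 48.6833
[231.68401263 188.0453822 ] [226.01304289 169.66869019]
[372.60296061 260.19363736] [375.21490374 241.33544847]
```

View pics/n1.png

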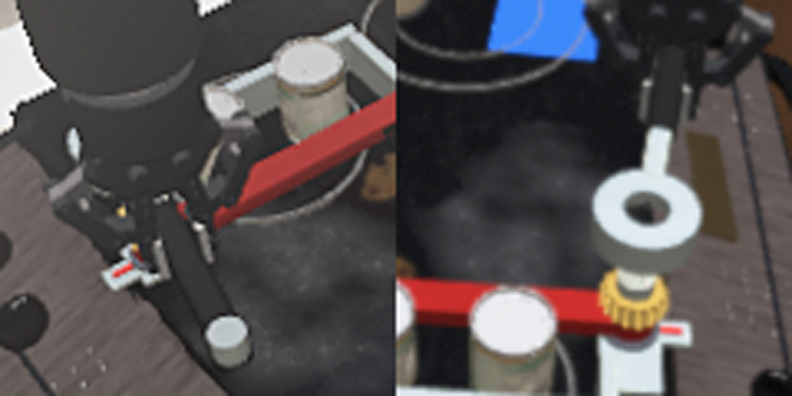

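The side view shows the hole at about (376,244) above the nut, roughly 2 mm too far toward -x. I'll shift by that and lower with a guard.

```bash
sed -i 's/PIN=np.array(\[.474,.1425\])/PIN=np.array([.476,.1425])/' h.py
python3 - <<'E'
from h import *
phi=1.377-np.pi
p,R=pose(phi,PIN,.115); arm.move_l(p,R,feed=.1)
p,R=pose(phi,PIN,.085); print(arm.move_l(p,R,feed=.06,guard=8))
for z in (.07,.06,.05,.04):
    p,R=pose(phi,PIN,z); h=arm.move_l(p,R,feed=.03,guard=8); print(z,h,arm.read_ee_pos().round(4),arm.read_ft_force().round(1),arm.read_moment().round(2))
    if h: break
D=arm.camera("side"); g=D["frame"][180:300,300:420,::-1]; f=arm.camera("scene")["frame"][130:250,190:310,::-1]
cv2.imwrite("pics/n2.png",cv2.resize(np.hstack([f,g]),None,fx=3.3,fy=3.3,interpolation=cv2.INTER_CUBIC))
E
```

```text
False
0.07 False [0.4545 0.0326 0.037 ] [ 0.3  0.1 -3. ] [-0.12  0.02 -0.01]
0.06 False [0.4543 0.0325 0.0268] [-0.2 -0.2 -2.4] [-0.17  0.02  0.06]
0.05 False [0.4551 0.0326 0.0179] [-0.8 -1.6  4.5] [0.09 0.15 0.05]
0.04 False [0.4549 0.0324 0.0075] [-0.3 -2.2  4.6] [-0.31 -0.01 -0.04]
```

View pics/n2.png

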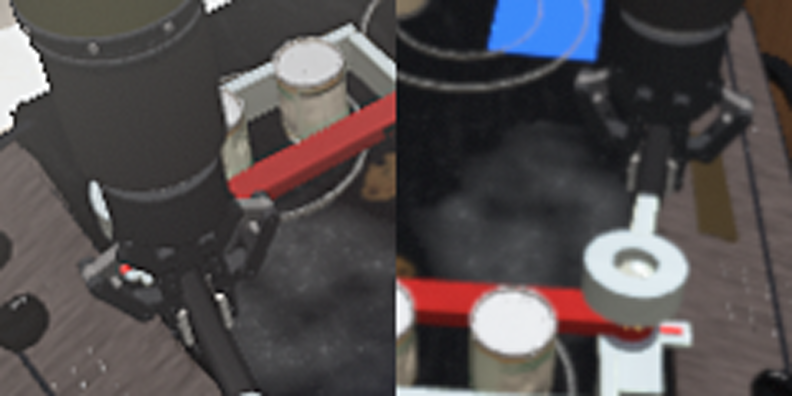

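Not seated: gold teeth still show under the head, and the pilot sits low in the hole, so the head is about 5 mm short in +y. I'll lift a little, shift and retry.

```bash
sed -i 's/PIN=np.array(\[.476,.1425\])/PIN=np.array([.476,.1475])/' h.py
python3 - <<'E'
from h import *
phi=1.377-np.pi
p,R=pose(phi,PIN-[0,.005],.07); arm.move_l(p,R,feed=.06)
p,R=pose(phi,PIN,.07); arm.move_l(p,R,feed=.06)
for z in (.06,.055,.05,.045,.041):
    p,R=pose(phi,PIN,z); h=arm.move_l(p,R,feed=.03,guard=10); print(z,h,arm.read_ee_pos().round(4),arm.read_ft_force().round(1),arm.read_moment().round(2))
    if h: break
D=arm.camera("side"); g=D["frame"][200:290,320:420,::-1]
cv2.imwrite("pics/n3.png",cv2.resize(g,None,fx=5,fy=5,interpolation=cv2.INTER_CUBIC))
E
```

```text
0.06 False [0.4543 0.0375 0.0268] [-0.  -0.1 -2.2] [-0.13 -0.05  0.03]
0.055 False [0.4548 0.0375 0.0225] [ 1.2 -1.2 -0.9] [-0.45 -0.3  -0.11]
0.05 False [0.4535 0.0374 0.0159] [-0.3 -0.6 -2.4] [-0.47  0.24  0.01]
0.045 False [0.4544 0.0373 0.0119] [-0.8 -2.  -2.4] [-0.77  0.13 -0.08]
0.041 False [0.4549 0.0374 0.0088] [-2.3 -4.   4. ] [-1.01  0.43  0.09]
```

View pics/n3.png

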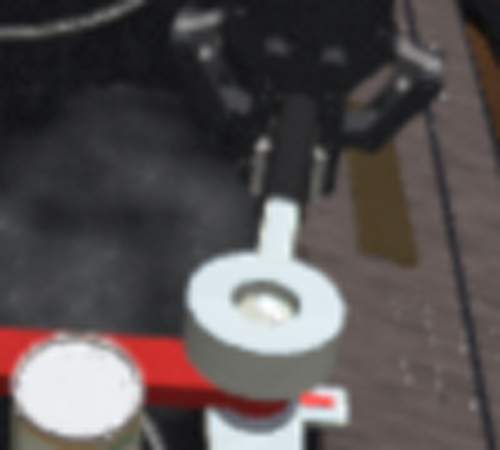

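The teeth are now hidden and the pilot fills the hole at about (373,261), so the wrench is on. I'll start the ratchet strokes and watch the torque about the pin.

```bash
cat >> h.py <<'E'
D2=np.pi/180
def sweep(a,b,z,guard=None,n=8,feed=.12):
    "handle from rack angle a to b (deg); returns last angle and torque log"
    log=[]
    for k in np.linspace(a,b,n+1)[1:]:
        p,R=pose(k*D2+Q[2],PIN,z); h=arm.move_l(p,R,feed=feed,guard=guard)
        F=np.array(arm.read_ft_force()); r=np.array(arm.read_ee_pos())[:2]-PIN
        log.append((int(k),round(float(r[0]*F[1]-r[1]*F[0]),2),round(float(arm.read_moment()[2]),2),round(float(F[2]),1)))
        if h: print("guard",F.round(1)); break
    return k,log
E
python3 - <<'E'
from h import *
z=.041
print(sweep(-99,-35,z)); print(arm.read_clock())
print(sweep(-35,-112,z,guard=20)); print(arm.read_clock(),arm.read_moment().round(2),arm.read_gripper_width())
D=arm.camera("side"); g=D["frame"][200:290,320:420,::-1]; f=arm.camera("scene")["frame"][150:240,190:290,::-1]
cv2.imwrite("pics/n4.png",cv2.resize(np.hstack([f,g]),None,fx=4,fy=4,interpolation=cv2.INTER_CUBIC))
E
```

```text
(np.float64(-35.0), [(-91, -0.39, 0.36, 4.0), (-83, -0.37, 0.29, 3.0), (-75, -0.36, 0.4, 3.4), (-67, -0.48, 0.48, 1.3), (-59, -0.46, 0.49, 2.1), (-51, -0.49, 0.48, 1.7), (-43, -0.52, 0.46, 1.0), (-35, -0.54, 0.42, 0.1)])
56.7833
(np.float64(-112.0), [(-44, 0.08, 0.03, 1.0), (-54, -0.16, 0.14, 1.5), (-63, -0.11, 0.19, 3.7), (-73, -0.08, 0.07, 2.8), (-83, -0.02, 0.07, 2.1), (-92, 0.12, -0.13, 3.0), (-102, 0.02, 0.02, 1.8), (-112, 0.36, -0.33, 2.4)])
59.3167 [-2.41 -0.02 -0.33] 0.020349565603955337
```

View pics/n4.png

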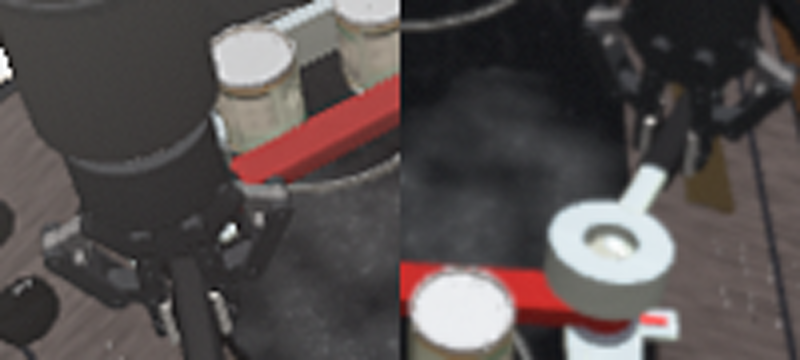

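The torque about the pin stayed near zero, and in this view the pilot sits sunken in the hole at about (373,262). So the head is still riding high and not on the teeth. I'll lift off and measure the ring numerically in both cameras with the handle at -40°, where neither view is blocked.

```bash
cat >> h.py <<'E'
def ring(name,guess,T=150,save=None):
    "centre of the wrench head's bright top face near guess: (centroid, box size, area)"
    c=arm.camera(name); f=c["frame"]; x,y=int(guess[0])-35,int(guess[1])-30
    s=cv2.resize(f[y:y+60,x:x+70],None,fx=4,fy=4,interpolation=cv2.INTER_CUBIC)
    m=(s.min(2)>T).astype(np.uint8)
    cs,_=cv2.findContours(m,cv2.RETR_EXTERNAL,cv2.CHAIN_APPROX_NONE); m[:]=0; cv2.drawContours(m,cs,-1,1,-1)
    m=cv2.morphologyEx(m,cv2.MORPH_OPEN,cv2.getStructuringElement(cv2.MORPH_ELLIPSE,(45,37)))
    n,l,st,ce=cv2.connectedComponentsWithStats(m)
    return c,[((ce[i]/4+[x-.375,y-.375]).round(2),(st[i,2:4]/4).tolist(),int(st[i,4]/16)) for i in range(1,n)]
def tri(obs): return least_squares(lambda X:np.concatenate([proj(c,X)-uv for c,uv in obs]),[.47,.14,.08])
E
python3 - <<'E'
from h import *
p,R=pose(-112*D2+Q[2],PIN,.115); arm.move_l(p,R,feed=.1)
print("free F",arm.read_ft_force().round(1),arm.read_moment().round(2))
p,R=pose(-40*D2+Q[2],PIN,.115); arm.movep(p,R)
print(arm.read_ee_pos(),p)
for n in("scene","side"):
    c=arm.camera(n); g=proj(c,[*PIN,.137])
    for T in(140,165,185): print(n,g.round(1),T,ring(n,g,T)[1])
S=arm.camera("scene");D=arm.camera("side");print("nut tri",tri([(S,(232.5,188)),(D,(372.6,261))]).x)
E
```

```text
free F [-0.9 -0.2 -2.5] [-0.1  -0.01 -0.02]
[0.55910819 0.07265914 0.08167658] [np.float64(0.5594048604330493), np.float64(0.07274955347194527), 0.082]
scene [225.7 168.1] 140 [(array([206.81, 146.49]), [47.75, 26.5], 699), (array([223.13, 163.34]), [32.75, 22.25], 566), (array([250.65, 163.13]), [18.75, 14.0], 196)]
scene [225.7 168.1] 165 [(array([206.64, 146.4 ]), [47.25, 26.25], 685), (array([223.12, 163.19]), [32.25, 21.5], 535), (array([250.75, 163.21]), [17.25, 12.25], 157)]
scene [225.7 168.1] 185 [(array([206.54, 146.33]), [47.0, 26.0], 674), (array([223.14, 163.09]), [31.25, 20.75], 502), (array([250.75, 163.19]), [14.75, 10.75], 122)]
side [374.4 243. ] 140 [(array([376.52, 237.74]), [33.5, 22.0], 582)]
side [374.4 243. ] 165 [(array([376.49, 237.76]), [33.0, 21.25], 550)]
side [374.4 243. ] 185 [(array([376.48, 237.74]), [32.5, 20.75], 525)]
nut tri [0.47493975 0.14312098 0.07328748]
```

```bash
python3 - <<'E'
from h import *
S=arm.camera("scene");D=arm.camera("side")
r=tri([(S,(223.13,163.2)),(D,(376.5,237.75))]); print(r.x,r.fun.round(2)); n=np.array([.4749,.1431])
e=arm.read_ee_pos(); v=r.x[:2]-e[:2]; print("hand->head",np.hypot(*v),np.arctan2(v[1],v[0])/D2-180-Q[2]/D2,"expected",-40,"off pin",r.x[:2]-n, "head top z",r.x[2])
E
```

```text
[0.47347338 0.14774538 0.15366264] [-0.12  0.05 -0.12 -0.03]
hand->head 0.11402676379632484 -39.23568565687791 expected -40 off pin [-0.00142662  0.00464538] head top z 0.15366263627436175
```

The ring's top face is 17 mm too high, so the wrench slipped about 9° head-up in the grip during the first press. I'll pitch the tool to level it and measure again.

```bash
cat >> h.py <<'E'
from scipy.spatial.transform import Rotation as Ro
PIN=np.array([.475,.1431]); RG=.115; DEL=9.0*D2; OFF=np.zeros(2) # OFF: along u, across
def pose(phi,head,z):
    "z: true tip height that a level tool would have (wrench underside + .006)"
    u=np.array([np.cos(phi),np.sin(phi),0]); n=np.array([-u[1],u[0],0]); h=-u
    A=Ro.from_rotvec(DEL*np.cross(h,[0,0,-1.])).as_matrix()@down(phi+1.765+2.948)
    G=np.array([*head,z+.019])+(RG+OFF[0])*u+OFF[1]*n
    return G+.019*A[:,2]-[0,0,.033], A
def headfix(phi):
    "head-top centre from both cameras, error to pin along u / across, top height"
    o=[]
    for n in("scene","side"):
        c=arm.camera(n); c,L=ring(n,proj(c,[*PIN,.14]),165); L=[k for k in L if 430<k[2]<640]; print(n,L); o.append((c,L[0][0]))
    X=tri(o).x; d=X[:2]-PIN; u=np.array([np.cos(phi),np.sin(phi)]); return X.round(4),(d@u).round(4),(d@[-u[1],u[0]]).round(4)
E
python3 - <<'E'
from h import *
phi=-40*D2+Q[2]
p,R=pose(phi,PIN,.115); arm.movep(p,R); print(headfix(phi),arm.read_clock())
E
```

```text
scene [(array([223.91, 170.16]), [31.75, 21.0], 504)]
side [(array([376.99, 242.94]), [32.5, 23.5], 595)]
(array([0.4701, 0.1457, 0.1355]), np.float64(-0.0054), np.float64(-0.0013)) 62.6083
```

```bash
echo 'OFF=np.array([.0054,.0013])' >> h.py
python3 - <<'E'
from h import *
phi=-40*D2+Q[2]
p,R=pose(phi,PIN,.095); arm.move_l(p,R,feed=.08); print(headfix(phi))
for z in (.075,.065,.058,.05,.045,.042):
    p,R=pose(phi,PIN,z); h=arm.move_l(p,R,feed=.03,guard=7); print(z,h,(arm.read_ee_pos()-p).round(4),arm.read_ft_force().round(1),arm.read_moment().round(2))
    if h: break
print(headfix(phi))
E
```

```text
scene [(array([228.54, 176.11]), [30.5, 21.0], 493)]
side [(array([374.05, 248.51]), [31.75, 23.25], 586)]
(array([0.4749, 0.143 , 0.1148]), np.float64(-0.0), np.float64(-0.0001))
0.075 False [0.0001 0.     0.0002] [-0.7  0.7 -2.2] [ 0.33  0.35 -0.  ]
0.065 False [-0.0001 -0.0001 -0.0002] [-0.   0.  -2.7] [0.33 0.35 0.  ]
0.058 False [-0.0002 -0.0001 -0.0003] [ 0.3  0.7 -1.8] [0.29 0.33 0.01]
0.05 False [0.0003 0.0001 0.0002] [ 0.9 -1.4 -0.9] [ 0.21 -0.19 -0.04]
0.045 False [-0.0009 -0.0005 -0.0012] [ 0.2 -1.9 -2.8] [-0.27  0.17  0.06]
0.042 False [-0.0001 -0.0002 -0.0002] [ 0.6 -1.7 -2.7] [-0.34  0.08  0.04]
scene []Traceback (most recent call last):
  File "<stdin>", line 7, in <module>
  File "h.py", line 70, in headfix
    c=arm.camera(n); c,L=ring(n,proj(c,[*PIN,.14]),165); L=[k for k in L if 430<k[2]<640]; print(n,L); o.append((c,L[0][0]))
                                                                                                                   ~^^^
IndexError: list index out of range
```

It lowered with almost no force. Now a tightening stroke, watching the torque.

```bash
python3 - <<'E'
from h import *
z=.0415
for i in range(2):
    print(sweep(-40 if i==0 else -34,-112,z,guard=25)[1],arm.read_clock())
    print(sweep(-112,-34,z)[1],arm.read_clock())
c,L=ring("side",proj(arm.camera("side"),[*PIN,.061]),165);print(proj(c,[*PIN,.061]),L)
E
```

```text
[(-49, -0.12, 0.04, -2.7), (-58, 0.22, -0.04, -3.9), (-67, 0.42, -0.15, -3.3), (-76, 0.57, -0.1, -3.6), (-85, 0.67, -0.13, -4.6), (-94, 0.86, -0.21, -3.6), (-103, 0.97, -0.21, -4.9), (-112, 1.03, -0.33, -3.5)] 68.45
[(-102, -0.3, 0.13, 0.3), (-92, -0.45, 0.16, -0.4), (-82, -0.1, -0.01, -1.0), (-73, -0.16, 0.09, -0.5), (-63, -0.0, 0.02, -1.6), (-53, -0.07, 0.0, -1.9), (-43, 0.39, -0.04, -2.4), (-34, -0.11, 0.04, -1.0)] 71.05
[(-43, 0.51, -0.06, -3.7), (-53, 0.51, -0.2, -3.7), (-63, 0.71, -0.17, -3.6), (-73, 0.72, -0.23, -3.7), (-82, 0.75, -0.26, -3.6), (-92, 0.89, -0.21, -3.5), (-102, 0.94, -0.25, -3.2), (-112, 0.95, -0.33, -3.4)] 73.65
[(-102, -0.23, 0.13, 0.6), (-92, -0.41, 0.18, 1.0), (-82, -0.11, 0.06, -1.2), (-73, -0.22, 0.1, -0.7), (-63, 0.08, 0.02, -2.3), (-53, -0.03, 0.11, -1.6), (-43, 0.32, -0.08, -2.2), (-34, 0.0, 0.0, -1.6)] 76.25
[371.62704406 264.39951479] [(array([371.96, 264.49]), [30.5, 23.5], 563), (array([340.58, 277.6 ]), [12.25, 18.75], 174), (array([370.67, 290.02]), [18.0, 7.75], 123)]
```

The ratchet now engages, at about 0.4–0.7 N m per stroke, and the head sits at the seated height. I'll check that the bar hasn't been dragged, then keep stroking until the stop.

```bash
cat >> h.py <<'E'
def barang():
    c=arm.camera("side"); f=c["frame"].astype(int); m=((f[:,:,0]>110)&(f[:,:,1]<70)&(f[:,:,2]<70)).astype(np.uint8)
    m[:190]=0; m[320:]=0; m[:,:230]=0; m[:,390:]=0
    n,l,st,ce=cv2.connectedComponentsWithStats(m); i=1+np.argmax(st[1:,4]); ys,xs=np.nonzero(l==i)
    P=np.array([RF(ray(c,(x,y),.032)) for x,y in zip(xs,ys)]); P=P[P[:,0]>.02]
    k=np.polyfit(P[:,0],P[:,1],1); return -np.arctan(k[0]),P[:,0].min(),P[:,0].max(),np.polyval(k,[-.024,.2])
E
python3 - <<'E'
from h import *
z=.0415
print("bar",barang())
for i in range(2):
    k,l=sweep(-34,-112,z,guard=25); print(l,arm.read_clock())
    if i==1 or k>-111: break
    sweep(-112,-34,z)
print("bar",barang())
E
```

```text
bar (np.float64(-0.022016652533367917), np.float64(0.07585199018756136), np.float64(0.14336188251468907), array([-0.08869922, -0.08376669]))
[(-43, 0.31, -0.09, -2.6), (-53, 0.57, -0.21, -2.4), (-63, 0.68, -0.21, -3.3), (-73, 0.68, -0.22, -2.9), (-82, 0.83, -0.27, -3.9), (-92, 0.82, -0.25, -3.2), (-102, 0.94, -0.23, -3.2), (-112, 0.9, -0.29, -2.6)] 79.0
[(-43, 0.44, -0.14, -3.6), (-53, 0.56, -0.1, -2.7), (-63, 0.64, -0.21, -3.4), (-73, 0.69, -0.21, -3.1), (-82, 0.8, -0.25, -4.0), (-92, 0.93, -0.28, -4.0), (-102, 0.89, -0.27, -3.5), (-112, 1.07, -0.33, -3.1)] 84.2
bar (np.float64(-0.018712862770546766), np.float64(0.07585199018756136), np.float64(0.14336188251468907), array([-0.0881486 , -0.08395643]))
```

```bash
python3 - <<'E'
from h import *
z=.0415
for i in range(3):
    sweep(-112,-34,z)
    k,l=sweep(-34,-112,z,guard=14,n=12,feed=.08); print(k,l[-7:],arm.read_clock(),arm.read_ft_force().round(1))
    if k>-111: break
E
```

```text
-112.0 [(-73, 0.76, -0.2, -3.7), (-79, 0.87, -0.22, -2.9), (-86, 0.86, -0.27, -4.0), (-92, 0.8, -0.22, -3.4), (-99, 1.64, 0.55, -5.9), (-105, 0.19, 0.02, 0.7), (-112, 0.42, -0.12, -1.0)] 90.75 [ 2.3 -3.4 -1. ]
guard [ 0.1 -0.2  0.4]
-86.0 [(-47, 0.54, -0.17, -0.9), (-53, 1.0, 0.6, -3.7), (-60, 0.06, -0.05, -0.1), (-66, 0.26, -0.02, -0.4), (-73, 0.89, 0.06, -2.7), (-79, 1.7, 1.15, -5.8), (-86, 0.01, 0.04, 0.4)] 95.875 [ 0.1 -0.2  0.4]
```

Torque spikes that repeat one tooth apart mean the nut is at its stop. I'll press gently once more, hold, check that the head is on the pin and the bar is shut, then lift off.

```bash
python3 - <<'E'
from h import *
z=.0415; tq=0
def side():
    c=arm.camera("side"); g=proj(c,[*PIN,.061]); print(g.round(1),[k for k in ring("side",g,165)[1] if k[2]>400])
side(); a=-86
while a>-112:
    a-=1.5; p,R=pose(a*D2+Q[2],PIN,z); arm.move_l(p,R,feed=.03)
    F=np.array(arm.read_ft_force()); r=np.array(arm.read_ee_pos())[:2]-PIN; tq=r[0]*F[1]-r[1]*F[0]+arm.read_moment()[2]
    print(round(a,1),round(float(tq),2),end="; ")
    if tq>1.1: break
arm.wait(.3); side(); print("bar",barang(),arm.read_clock(),arm.read_gripper_width())
open("a.txt","w").write(str(a))
E
```

```text
[371.6 264.4] [(array([371.66, 264.  ]), [30.5, 23.75], 553)]
-87.5 0.11; -89.0 0.13; -90.5 0.28; -92.0 0.45; -93.5 0.63; -95.0 0.97; -96.5 1.41; [371.6 264.4] [(array([371.36, 263.73]), [30.5, 24.25], 560)]
bar (np.float64(-0.024540487967876723), np.float64(0.07585199018756136), np.float64(0.14336188251468907), array([-0.08901609, -0.08351792])) 98.2833 0.020672810812768717
```

```bash
python3 - <<'E'
from h import *
a=float(open("a.txt").read())+3; z=.0415
p,R=pose(a*D2+Q[2],PIN,z); arm.move_l(p,R,feed=.03); print(arm.read_ft_force().round(1),arm.read_moment().round(2))
p,R=pose(a*D2+Q[2],PIN,.115); print(arm.move_l(p,R,feed=.08,guard=20),arm.read_ft_force().round(1))
phi=-40*D2+Q[2]; p,R=pose(phi,PIN,.115); arm.movep(p,R); print(headfix(phi),arm.read_gripper_width())
S=arm.camera("scene"); f=arm.camera("side")["frame"]; 
s=cv2.resize(f[245:285,355:390],None,fx=1,fy=1)
g=s.min(2); print(g[8:28:1,6:30])
E
```

```text
[ 6.7 -2.4 -1. ] [-0.5  -2.13 -0.22]
False [ 0.1  0.8 -3.2]
scene []Traceback (most recent call last):
  File "<stdin>", line 5, in <module>
  File "h.py", line 70, in headfix
    c=arm.camera(n); c,L=ring(n,proj(c,[*PIN,.14]),165); L=[k for k in L if 430<k[2]<640]; print(n,L); o.append((c,L[0][0]))
                                                                                                                   ~^^^
IndexError: list index out of range
```

```bash
python3 - <<'E'
from h import *
print(arm.read_ft_force().round(1),arm.read_gripper_width())
for n in("scene","side"):
    c=arm.camera(n)
    g=proj(c,[*PIN,.136]); print(n,g.round(1),proj(c,[*PIN,.063]).round(1))
    for T in(130,165): print(T,ring(n,g,T)[1])
    print(ring(n,g+[0,15],165)[1])
E
```

```text
[ 0.3  0.8 -2.6] 0.02082082716453887
scene [226.4 169.6] [232.9 191. ]
130 [(array([206.84, 146.95]), [44.75, 24.5], 620), (array([234.9 , 170.05]), [46.25, 27.5], 782)]
165 [(array([206.67, 146.85]), [44.25, 24.25], 606), (array([234.06, 170.24]), [44.25, 25.25], 689)]
[(array([196.18, 156.92]), [14.25, 9.25], 86), (array([234.07, 170.22]), [44.25, 25.25], 689)]
side [374.7 241.8] [371.7 263.8]
130 [(array([374.19, 245.07]), [32.5, 25.0], 645)]
165 [(array([374.15, 245.04]), [31.5, 24.0], 601)]
[(array([374.14, 245.06]), [31.5, 24.0], 602), (array([342.32, 277.6 ]), [9.25, 16.5], 116)]
```

```bash
python3 - <<'E'
from h import *
phi=-40*D2+Q[2]; p,R=pose(phi,PIN,.145); arm.move_l(p,R,feed=.1)
o=[]
for n in("scene","side"):
    c=arm.camera(n); g=proj(c,[*PIN,.16]); c,L=ring(n,g,165); print(n,g.round(1),L)
    L=[k for k in L if 430<k[2]<680]
    if L: o.append((c,min(L,key=lambda k:np.hypot(*(k[0]-g)))[0]))
if len(o)==2:
    X=tri(o); print(X.x,X.fun.round(2),X.x[:2]-PIN)
E
```

```text
scene [224. 162.] [(array([210.56, 142.39]), [57.25, 34.25], 1085), (array([224.6, 162.7]), [31.0, 21.75], 498)]
side [375.8 234.1] [(array([375.58, 235.65]), [32.25, 24.0], 612), (array([372.62, 261.54]), [11.25, 4.75], 41)]
[0.47564237 0.14414815 0.15635293] [-0.21  0.09 -0.21 -0.06] [0.00064237 0.00104815]
```

```bash
echo 'DEL=5*D2' >> h.py; python3 - <<'E'
from h import *
phi=1.377-np.pi; H=np.array([.5277,-.2253])
p,R=pose(phi,PIN,.145); arm.movep(p,R)
p,R=pose(phi,H,.145); arm.move_l(p,R,feed=.2)
p,R=pose(phi,H,.035); arm.move_l(p,R,feed=.12)
p,R=pose(phi,H,.0105); print(arm.move_l(p,R,feed=.04,guard=6),(arm.read_ee_pos()-p).round(4),arm.read_ft_force().round(1))
arm.command_gripper(.06); print(arm.read_ft_force().round(1))
p,R=pose(phi,H,.13); arm.move_l(p,R,feed=.15)
arm.movep([.45,0,.18],down(phi+1.765+2.948)); arm.wait(.2)
o=[]
for n in("scene","side"):
    c=arm.camera(n); g=proj(c,[*H,.029]); c,L=ring(n,g,165); print(n,g.round(1),L)
    L=[k for k in L if 300<k[2]<1000]
    if L: o.append((c,L[0][0]))
if len(o)==2: X=tri(o); print(X.x,X.fun.round(2))
f=arm.camera("scene"); print("before",(349.2,290)); print(barang(),arm.read_clock())
a=f["frame"].astype(int); b=cv2.imread("pics/scene0.png")[:,:,::-1].astype(int)
d=(np.abs(a-b).sum(2)>90).astype(np.uint8); d=cv2.morphologyEx(d,cv2.MORPH_OPEN,np.ones((2,2)))
n,l,st,ce=cv2.connectedComponentsWithStats(d); print([(st[i].tolist()) for i in range(1,n) if st[i,4]>12])
E
```

```text
True [-0.0005  0.0003  0.0004] [0.4 1.  3.6]
[0.4 0.3 0.3]
scene [349.5 290.4] [(array([350.6 , 291.49]), [33.25, 31.0], 808)]
side [346.4 178.8] [(array([346.87, 178.01]), [22.0, 14.25], 237)]
before (349.2, 290)
(np.float64(-0.022726455059971996), np.float64(0.07585199018756136), np.float64(0.14336188251468907), array([-0.08878746, -0.08369586])) 109.6083
[[22, 0, 249, 162, 11830], [0, 19, 18, 9, 91], [238, 23, 4, 9, 23], [6, 41, 5, 4, 13], [0, 41, 60, 61, 1710], [275, 142, 12, 6, 37], [236, 145, 87, 140, 3400], [222, 172, 9, 24, 75], [322, 195, 25, 38, 798], [333, 276, 16, 24, 71], [342, 284, 12, 10, 49], [18, 289, 69, 51, 2158], [362, 289, 7, 18, 52], [352, 290, 8, 9, 26], [346, 306, 10, 3, 27], [366, 320, 9, 9, 38], [2, 322, 5, 5, 13], [55, 330, 6, 7, 19], [0, 339, 27, 61, 624], [40, 339, 4, 4, 14], [48, 351, 5, 5, 18], [38, 354, 9, 8, 44], [401, 373, 10, 12, 53], [397, 377, 3, 6, 15], [407, 380, 11, 12, 55]]
```

```bash
python3 - <<'E'
from h import *
c=arm.camera("side"); f=c["frame"]; b=cv2.imread("pics/side0.png")[:,:,::-1]
for im in(b,f): print(im[254:280,360:388,2]//10)
m=(f.min(2)>165).astype(np.uint8); n,l,st,ce=cv2.connectedComponentsWithStats(m)
print([(ce[i].round(1).tolist(),RF(ray(c,ce[i],.068)).round(3).tolist(),int(st[i,4])) for i in range(1,n) if 120<st[i,4]<900 and 270<ce[i][0]<360 and 250<ce[i][1]<300])
E
```

```text
[[ 7  7  7  6  6  6  5  4  4  4  4  4  4  4  4  4  4  4  3  4  5  7  8  8
   8  8  8  8]
 [ 7  7  7  6  6  6  4  4  4  4  4  4  4  4  4  4  4  4  3  4  5  7  8  8
   9  9  8  8]
 [ 7  6  6  6  6  5  4  4  4  4  4  4  4  4  4  4  4  4  3  4  5  6  7  8
   8  8  8  8]
 [ 6  6  6  6  6  5  4  4  4  4  5  5  5  5  4  4  4  4  3  5  5  6  7  8
   8  8  8  8]
 [ 6  6  5  5  5  5  3  4  5  7  8 10 11 12  9  6  5  4  3  6  5  6  7  8
   8  8  8  8]
 [ 6  6  5  5  5  5  4  5  8 13 15 18 21 21 18 14  9  6  4  6  5  6  7  8
   8  8  8  8]
 [ 5  5  5  5  5  4  5  9 14 18 20 22 24 25 24 22 17 11  6  6  5  5  7  8
   8  8  9  8]
 [ 5  5  5  5  5  5  8 15 18 20 20 22 24 25 25 23 22 17 10  6  5  5  7  7
   8  8  8  9]
 [ 5  5  5  5  6  7 10 17 19 20 20 20 22 24 24 24 23 21 14  7  5  5  6  7
   8  8  8  8]
 [ 5  5  5  7  8  9 10 17 19 20 20 20 21 21 22 24 23 21 16 10  6  5  6  7
   8  8  8  8]
 [ 5  5  5  8  9 10 10 15 18 20 20 20 21 21 20 21 22 21 17 11  7  5  7  8
   8  8  8  8]
 [ 5  5  6  9 10 10 10 12 17 19 20 20 21 21 19 22 22 20 15 11  8  5  7  8
   8  8  8  8]
 [ 4  5  8  8  9 10  9  9 12 17 
[... 2909 characters left out ...]
4  5  7  7  8  9  7  7  8  7  8  9  9  9  9  9  8  7  8  7  8  9  9  9
   9  9  9  9]
 [ 4  4  6  6  8  8  7  7  9  7  6  8  7  7  7  8  7  6  8  8  8  9  9  9
   9  9  9  9]
 [ 4  4  4  5  8  7  6  7  8  6  6  8  7  6  7  8  7  7  8  9  8  9  9  7
   8  8  8  8]
 [ 4  4  4  4  7  6  6  7  8  6  6  8  7  6  7  8  8  7  8  9 10 10 10  9
   9  9  9  9]
 [ 3  3  3  3  4  4  4  7  7  6  7  8  7  6  7  8  7  7  8 12 16 17 16 16
  16 16 16 16]
 [ 2  2  2  2  2  2  3  5  5  5  6  8  7  6  7  8  6  5  8 14 19 20 21 21
  21 22 22 22]
 [ 2  2  2  2  2  1  2  3  2  2  4  7  5  4  5  6  4  4  9 11 12 11 11 12
  13 15 18 22]]
[([292.4, 274.3], [0.155, -0.037], 368), ([335.0, 277.3], [0.06, -0.036], 370)]
```

```bash
python3 -c "
from plant import arm
print(arm.read_ft_force(),arm.read_clock()); print(arm.hand_in())"
```

```text
[ 0.88861707 -0.62256057  0.13868068] 109.6583
the job is handed in; nothing more can be done
None
```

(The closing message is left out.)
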